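# Hang the drip rack on the cleat rail and the slide rack on its pegs

## Task

Set up the drying place for the slides: hold the white drip rack tilted, foot away from the board, to bring the angled strip on its back over the cleat rail of the grey board, then let it down until it hangs fully home, plumb and flush against the board with the whole strip on the rail, and let go. Then hang the steel slide rack by its handle on the drip rack's two pegs so that it hangs straight and still over the trough. Keep the slides upright, drop neither rack, and leave the other things on the bench where they are.

Things in the scene. Friction and masses are not known exactly. Their poses are not given: they have to be found in the camera images.
- drip_rack: Loose white plastic drip rack, 0.3 to 0.6 kg, standing upright on the bench. Origin: bottom edge of its back plate, mid-width and mid-thickness; z up, -x to its front (trough, pegs), +x to its rear (angled strip), y along its width. Back plate 10 mm thick (x -5..+5), 150 mm wide, 172 mm high, with a grip tab on top. Centre of mass about 11 mm in front of the origin and 76 mm up.
- drip_rack_tab (a point): Middle of the top edge of the drip rack's grip tab, 226 mm above its underside. The tab is 70 mm wide (y) and 10 mm thick (x); it rises from the back plate's shoulders at 172 mm. Its front and rear faces are bare down to 178 mm, where the strip's screw flange (3 mm thick) begins on the rear.
- drip_rack_lip (a point): Middle of the free edge of the angled strip on the drip rack's rear (x +22.6, z 145 mm in its frame). The aluminium lip is 120 mm wide and 4 mm thick; its underside leaves the plate's back at z 160 mm and slopes 45 degrees down and rearwards to this edge, which spans x 21..24, z 144..147 mm.
- drip_rack_pegs (a point): Point midway between the low points of the drip rack's two steel pegs (x -58, z 170 mm in its frame), where the middle of the slide rack's bar comes to lie. The pegs, 8 mm bar at y +-30 mm, run out from the plate, falling slightly to here, then turn up to tips at x -74 whose tops are 184 mm up.
- drip_rack_foot (a point): Middle of the rear face of the spacer at the drip rack's foot (x +27, z 10 mm in its frame); the spacer, 120 mm wide and 20 mm high, rests on the board's face when the rack hangs plumb. In front at the same level is the drip trough: x -100..-5, 150 mm wide, 30 mm high.
- cleat_board: Fixed upright grey steel board at the right of the bench (-y), facing roughly to the left: 320 mm wide, 12 mm thick, 212 mm high; its feet run out behind it, the bench before it is clear. Origin: bottom of its front face, mid-width; -x points out of the front face, y along the board, z up. An aluminium cleat rail runs along its front near the top.
- rail_edge (a point): Middle of the upper edge of the cleat rail's lip (x -20.6, z 201 mm in the board's frame; the edge spans x -22..-19, z 199..202). The lip, 4 mm thick and 260 mm long (y +-130), slopes 45 degrees up and outwards from the board, leaving a V groove, open at the top, between lip and board.
- rail_home (a point): Where the drip rack's origin lies when it hangs fully home at mid-rail (x -27, z 45 mm in the board's frame, axes parallel to the board's): strip down in the groove, plate's back on the rail's edge, spacer on the board. It may hang anywhere along y with the whole strip on the rail. The strip clears the rail when about 14 mm higher than home.
- slide_rack: Loose stainless slide rack with glass slides standing in it, 0.15 to 0.3 kg: open tray 60 mm (x) x 88 mm (y) x 38 mm high, under a stiff upright bail handle of 5 mm wire in the plane x = 0: uprights at y +-43 mm, straight top bar along y (straight within y +-40 mm) with its centre 102.5 mm up. Origin: centre of its underside, z up. Its two ends are alike, and so are its two sides.
- slide_rack_grip (a point): Centre of the black grip sleeve on the slide rack's top bar, 102.5 mm above its underside; the sleeve is 10 mm thick, 34 mm long (y). The rack hangs balanced from it.
- lens_mount: Bystander, to be left alone: black lens holder on a post: base 50 x 60 x 22 mm, round glass lens in a 60 mm ring, 115 mm tall. Origin: under its middle.
- mirror_mount: Bystander, to be left alone: black mirror holder on a post: base 50 x 60 x 22 mm, small round steel-bright mirror before a square plate with two steel screws, 100 mm tall. Origin: under its middle.
- slide_box: Bystander, to be left alone: closed flat grey plastic slide box with a small steel catch, 87 x 100 x 33 mm. Origin: under its middle.
- marker: Bystander, to be left alone: black marker pen with red cap lying on its side, 130 mm long, 17 mm thick. Origin: under it near its middle; x along the pen to the cap.
- staining_jar: Bystander, to be left alone: open glass cup, 64 mm across, 75 mm tall. Origin: under its middle.
- wash_bottle: Bystander, to be left alone: clear wash bottle with a bent white spout, 66 mm across, 180 mm tall. Origin: under its middle.
Not all that is in view belongs to the job. Leave any pink look-alike of the drip_rack alone.

How it is judged:
On the way, in this order (a step that is already met when the one before it is completed fails the run):
1. the drip rack, tilted at least 5 degrees with its foot away from the board, has its strip's free edge over the rail: between board and lip edge, 18 mm below to 48 mm above the rail's upper edge (x of drip_rack_lip in the frame of cleat_board between -0.022 and 0.003 m and z of drip_rack_lip in the frame of cleat_board between 0.183 and 0.25 m and angle between drip_rack's own z axis and vertical above 0.09 rad), for 0.1 s.
2. the drip rack hangs fully home on the rail, let go (x of drip_rack in the frame of cleat_board between -0.033 and -0.021 m and z of drip_rack in the frame of cleat_board between 0.04 and 0.05 m and y of drip_rack in the frame of cleat_board between -0.07 and 0.07 m and angle between drip_rack's own z axis and vertical below 0.05 rad and angle between the y axis of drip_rack and the y axis of cleat_board, either way round below 0.05 rad and contact force between the fingers and drip_rack below 0.1 N and linear speed of drip_rack below 0.02 m/s and angular speed of drip_rack below 0.15 rad/s), for 0.3 s.
3. the slide rack hangs by its top bar on both pegs, let go (x of drip_rack in the frame of cleat_board between -0.033 and -0.021 m and z of drip_rack in the frame of cleat_board between 0.04 and 0.05 m and y of drip_rack in the frame of cleat_board between -0.07 and 0.07 m and angle between drip_rack's own z axis and vertical below 0.05 rad and angle between the y axis of drip_rack and the y axis of cleat_board, either way round below 0.05 rad and x of slide_rack_grip in the frame of drip_rack between -0.072 and -0.03 m and y of slide_rack_grip in the frame of drip_rack between -0.013 and 0.013 m and z of slide_rack_grip in the frame of drip_rack between 0.162 and 0.18 m and angle between slide_rack's own z axis and vertical below 0.15 rad and angle between the y axis of slide_rack and the y axis of drip_rack, either way round below 0.2 rad and contact force between the fingers and slide_rack below 0.1 N), for 0.2 s.
At the end, for the whole second after the job is handed in: Drip rack home on the rail, whole strip on it: within 6 mm of touching the board, 5 mm of its seated height, 0.05 rad plumb and parallel. Slide rack's bar on both pegs, middle within 13 mm of mid-width, upright within 0.15 rad, bar within 0.2 rad of parallel. Both released and at rest (all of step 3 and linear speed of each of drip_rack, slide_rack below 0.02 m/s and angular speed of each of drip_rack, slide_rack below 0.15 rad/s and contact force between the fingers and drip_rack below 0.1 N).
It fails at once if another thing on the bench is pushed more than 30 mm or tipped over (distance of any of lens_mount, mirror_mount, slide_box, marker, staining_jar, wash_bottle from where it was at the start of the episode above 0.03 m or angle between any of lens_mount, mirror_mount, slide_box, staining_jar, wash_bottle's own z axis and vertical above 0.5 rad).
It fails at once if the slide rack is tipped so far (over 35 degrees) that slides would slip out (angle between slide_rack's own z axis and vertical above 0.61 rad).
It fails at once if the slide rack is dropped: it falls, out of the fingers, faster than 0.45 m/s (contact force between the fingers and slide_rack below 0.1 N and linear speed of slide_rack above 0.45 m/s).
It fails at once if the drip rack is dropped: it falls, out of the fingers, faster than 0.5 m/s (contact force between the fingers and drip_rack below 0.1 N and linear speed of drip_rack above 0.5 m/s).
It also fails if it takes over 67 s, if anything falls off the work surface, if the arm or the gripper's body presses on something with over 40 N, if the wrist force passes 120 N, or if a joint passes its speed limit or range.

## Robot

A 7-joint arm with a two-finger parallel gripper is mounted at the origin on the work surface. World frame = base frame: x ahead of the robot, y to its left, z up, the work surface at z = 0. Lengths are in m, angles in rad, forces in N, time in s.
With the tool pointing down it reaches from about 0.35 to 0.9 m from the base axis. Payload 19.9 kg.
Tool frame: the origin (TCP) lies between the finger pads; the fingertips stand 19 mm ahead of it and the grasp point (between the pads) is the TCP; z points along the fingers, y is the direction in which the jaws open and shut (so a half turn about z gives the same grasp; the last joint's range is limited). The gripper opens to 94 mm and grips with 3 to 60 N. Pads are 16 mm wide; open, the fingers measure 119 mm over their backs; the gripper's body (75 mm by 177 mm) begins 78 mm behind the grasp point.
Start: joints at [1.143, 0.417, -0.01, 1.614, 0.005, 1.111, -0.053], TCP at [0.236, -0.579, 0.192] pointing down, gripper open.
Joint ranges: [-2.81, 2.81], [-0.39, 2.02], [-1.27, 1.25], [0.06, 2.57], [-1.19, 4.33], [0.19, 2], [-2.82, 2.82]. Speed limits (rad/s): [1.89, 1.89, 2.39, 2.39, 3.01, 3.01, 3.01].

## Interface

Orientations are given as a 3x3 rotation matrix whose columns are the frame's x, y, z axes.
In Python, from rig import robot gives the robot as it stands. Calls block until the motion is done:
- robot.move_ptp(position, orientation): joint-space move of the TCP to a pose.
- robot.move_linear(position, velocity=0.15, frame=None, threshold=None): straight line of the TCP; frame=None keeps the orientation; velocity is the mean speed in m/s. With threshold (N) it stops when the force on the tool has changed by that much, and returns True; else False.
- robot.goto_joints(angles): joint-space move.
- robot.gripper_to(opening): finger opening in m; the grip force is fixed at half the most; returns when the fingers have stopped.
- robot.pause(seconds).
- robot.ik(position, orientation): joint angles nearest the present ones, or None.
- robot.get_state(): the state.
- robot.grab_frame(name): name is "scene" or "top" or "wrist"; returns the picture (480x640x3 uint8, red, green, blue); there is no depth.
- robot.camera_info(name): a dict with "fx", "fy", "cx", "cy" (pixels), "dist" ([k1, k2, p1, p2, k3] as OpenCV has them; the pictures are not rectified), "rvec" (rotation vector, rad) and "tvec" (3), from world to camera coordinates, as OpenCV has them. Camera axes: x right, y down, z forward; pixel columns grow to the right and rows downward; lengths in m; the calibration is good to about 2 mm. A picture is of the moment at which its call begins: read the wrist's pose just before it. camera_info takes no time and is no camera call; for the wrist camera it gives the pose at the moment of the call.
A pose or a line that the arm cannot do raises robot.PlanningError and nothing moves.
- robot.sign_off(): hands the job in, once; it reports no verdict.
The state is a dict: "time": time; "qpos": joint angles; "joint_vel": joint speeds; "effort": joint torques, N m; "ee_pos": TCP position; "tool_rot": TCP orientation; "force": force on the tool from outside, world axes, zero at the start; "moment": the same for the moment, N m; "opening": finger opening in m.
Only numpy, scipy, OpenCV 4.12 (cv2) and the standard library are available. Lean on these libraries where they do the work, as an engineer would, in place of code of your own. Each camera call takes 0.05 s, during which the arm holds its last target.

## Working session

There is one attempt and no reset: what is moved stays moved. The work goes in short steps, each a Python script; the robot and the scene stay as the last script left them, time stands still between calls to the robot, and variables do not carry over. Pictures are saved under pics/ and viewed, and the job is handed in when it is done.

```bash
ls; mkdir -p pics
python3 - <<'E'
from rig import robot
import cv2
s=robot.get_state(); print(s['time'],s['ee_pos'],s['opening'])
for n in ("scene","top","wrist"):
    i=robot.camera_info(n); print(n,{k:(v if not hasattr(v,'tolist') else v.tolist()) for k,v in i.items()})
    cv2.imwrite(f"pics/{n}0.png",robot.grab_frame(n)[:,:,::-1])
E
```

```text
pics
0.0 [ 0.23563056 -0.57847216  0.19134536] 0.0941640717605642
scene {'fx': 556.8831347726311, 'fy': 556.8831347726311, 'cx': 328.520383527656, 'cy': 246.4933282681751, 'dist': [-0.06994263916742388, 0.0, 0.0, 0.0, 0.0], 'rvec': [2.394046984750264, 0.6878226539505435, -0.2190265986312101], 'tvec': [-0.4560783215797093, -0.0623049632731113, 1.4131776454865843]}
top {'fx': 477.21757422009546, 'fy': 477.21757422009546, 'cx': 316.3623397038486, 'cy': 236.2944085593095, 'dist': [0.017044723173492794, 0.0, 0.0, 0.0, 0.0], 'rvec': [2.124219880042232, -2.0970351193071113, 0.2120286721485791], 'tvec': [0.088360772180257, 0.5015961372506281, 1.1746244475718064]}
wrist {'fx': 423.6564735630525, 'fy': 423.6564735630525, 'cx': 314.53313612917316, 'cy': 233.73227055550132, 'dist': [-0.0556362386442772, 0.0, 0.0, 0.0, 0.0], 'rvec': [-2.4166620849998237, 1.6225844506534952, 0.22267669818324953], 'tvec': [-0.6244174027007305, -0.02880649016890758, 0.3913214932311787]}
```

View pics/scene0.png

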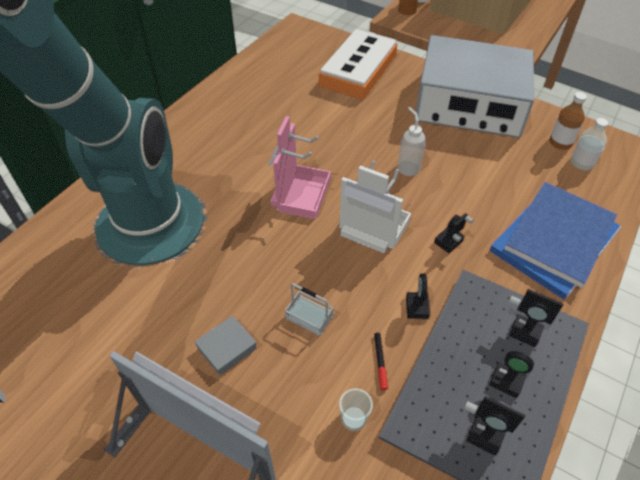

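View pics/top0.png

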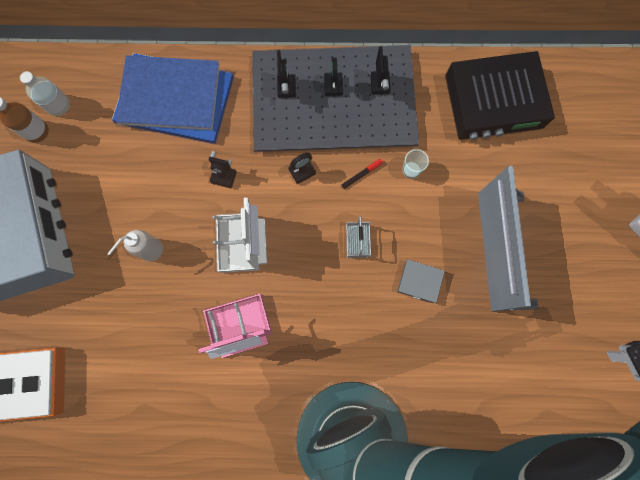

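View pics/wrist0.png

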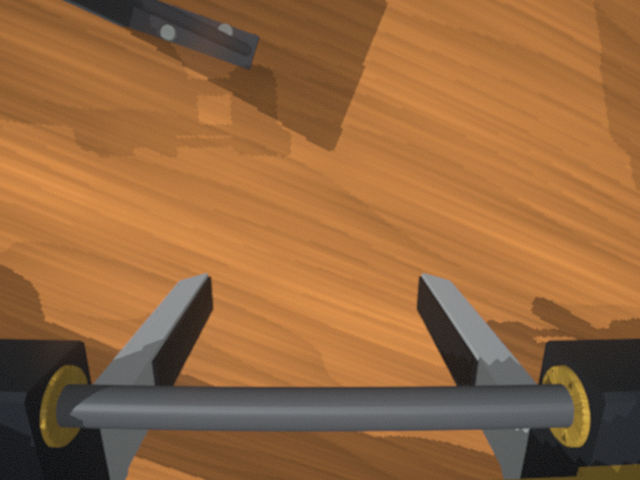

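The arm start view shows the board's foot. Candidates for the drip rack are the white rack at top (240,237) / scene (375,210) and the pink look-alike at top (237,325) / scene (300,185). I choose the white one. The steel slide rack is at top (358,240) and the board at top (505,240). Next, close crops.

```bash
cat > h.py <<'E'
import numpy as np, cv2
from rig import robot
def cam(n):
    i=robot.camera_info(n); K=np.array([[i['fx'],0,i['cx']],[0,i['fy'],i['cy']],[0,0,1]]); return K,np.array(i['dist'],float),cv2.Rodrigues(np.array(i['rvec'],float))[0],np.array(i['tvec'],float)
def ray(n,uv,c=None):
    K,d,R,t=c or cam(n)
    p=cv2.undistortPoints(np.array([[uv]],float),K,d)[0,0]
    v=R.T@np.array([p[0],p[1],1]); return -R.T@t, v/np.linalg.norm(v)
def onz(n,uv,z,c=None):
    o,v=ray(n,uv,c); return o+v*(z-o[2])/v[2]
def tri(n1,a,n2,b,c1=None,c2=None):
    o1,v1=ray(n1,a,c1);o2,v2=ray(n2,b,c2)
    s=np.linalg.lstsq(np.c_[v1,-v2],o2-o1,rcond=None)[0]
    p,q=o1+s[0]*v1,o2+s[1]*v2; return (p+q)/2,np.linalg.norm(p-q)
def proj(n,P,c=None):
    K,d,R,t=c or cam(n)
    return cv2.projectPoints(np.atleast_2d(np.array(P,float)),cv2.Rodrigues(R)[0],t,K,d)[0][:,0]
def crop(img,x0,y0,x1,y1,k,f):
    cv2.imwrite(f,cv2.resize(img[y0:y1,x0:x1],None,fx=k,fy=k,interpolation=cv2.INTER_CUBIC))
E
python3 - <<'E'
from h import *
t=cv2.imread('pics/top0.png');s=cv2.imread('pics/scene0.png')
a=np.hstack([cv2.resize(t[190:290,205:280],None,fx=5,fy=5,interpolation=2),cv2.resize(t[190:290,330:405],None,fx=5,fy=5,interpolation=2)])
cv2.imwrite('pics/c1.png',a)
crop(t,460,150,560,325,3.4,'pics/c2.png')
crop(s,320,150,430,260,5,'pics/c3.png')
crop(s,95,270,345,480,2.8,'pics/c4.png')
E
```

```text
(no output)
```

View pics/c1.png

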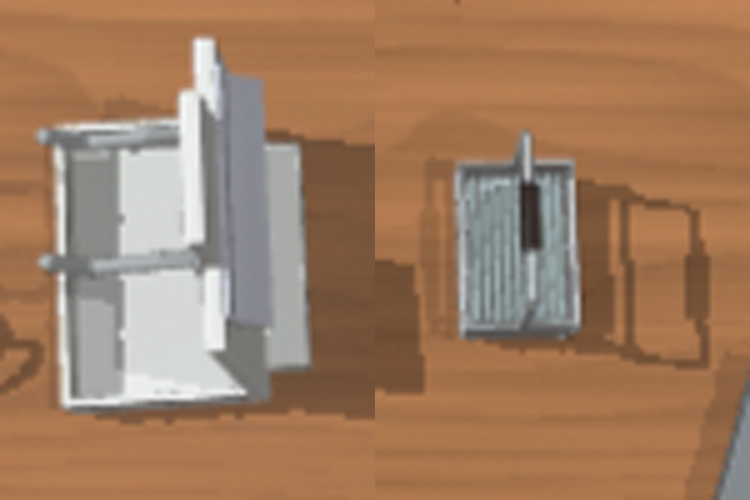

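View pics/c2.png

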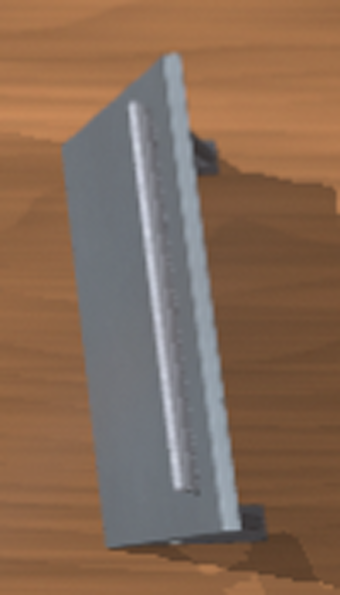

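View pics/c3.png

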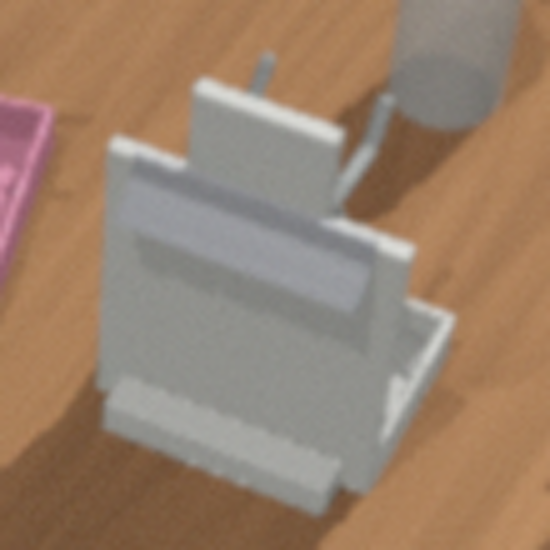

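View pics/c4.png

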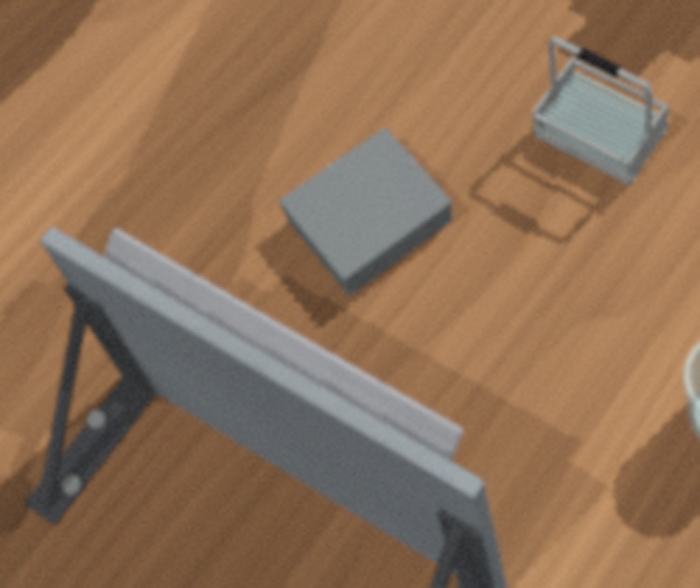

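Run:
```python
from h import *
np.set_printoptions(precision=4,suppress=True)
T=lambda x,y,k,ox,oy:((x+.5)/k+ox-.5,(y+.5)/k+oy-.5)
c1=lambda x,y:T(x,y,5,205,190)
c1b=lambda x,y:T(x-375,y,5,330,190)
c2=lambda x,y:T(x,y,3.4,460,150)
c3=lambda x,y:T(x,y,5,320,150)
c4=lambda x,y:T(x,y,2.8,95,270)
print("cam top",ray('top',(300,200))[0])
for nm,a,b in [("tabtop +x?",c1(190,92),c3(340,133)),("tabtop other",c1(198,243),c3(193,86)),("peg tip A",c1(42,136),c3(390,98)),("peg tip B",c1(46,262),c3(268,58)),
  ("rail A",c2(132,102),c4(462,432)),("rail B",c2(180,490),c4(115,230)),("bd A",c2(163,56),c4(485,487)),("bd B",c2(221,530),c4(60,229)),
  ("sl bar end hi",c1b(527,133),c4(650,92)),("slsleeve hi",c1b(529,185),c4(620,72)),("sl sleeve lo",c1b(529,247),c4(582,52))]:
    print(nm,*tri('top',a,'scene',b))
print('onz')
for nm,a,z in [("tab1",c1(190,92),.226),("tab2",c1(198,243),.226),("railA",c2(132,102),.201),("railB",c2(180,490),.201),("bdA",c2(163,56),.212),("bdB",c2(221,530),.212),("bd bot A",c2(65,150),0),("bd bot B",c2(107,548),0),
 ("sleeve hi",c1b(529,185),.1025),("sleeve lo",c1b(529,247),.1025),("barend hi",c1b(527,133),.1025),
 ("trough fl",c1(55,128),.03),("trough fr",c1(65,405),.03),("spacer",c1(300,145),.02),("spacer",c1(311,367),.02),
 ("shoulder hi",c1(205,40),.172),("shoulder lo",c1(214,352),.172),
 ("sl tray",c1b(458,165),.038),("sl tray",c1b(573,160),.038),("sl tray",c1b(578,332),.038),("sl tray",c1b(465,337),.038)]:
    print(nm,onz('top',a,z))
```

```text
cam top [0.25   0.0866 1.2527]
tabtop +x? [0.525  0.2576 0.2281] 0.0019457279988268571
tabtop other [0.4564 0.2508 0.2263] 0.0035081852226894685
peg tip A [0.5157 0.3329 0.1827] 0.0011371229351853534
peg tip B [0.4557 0.327  0.1824] 0.003214428692579148
rail A [ 0.6064 -0.3248  0.2001] 0.0041700578446567365
rail B [ 0.3457 -0.3379  0.2004] 0.0020981078811996325
bd A [ 0.6374 -0.3453  0.2058] 0.0037277082229827787
bd B [ 0.3204 -0.3583  0.2082] 0.0011398902499367412
sl bar end hi [ 0.5421 -0.0148  0.0976] 0.003488267595963417
slsleeve hi [ 0.5149 -0.0148  0.1022] 0.002184116113043124
sl sleeve lo [ 0.4825 -0.0152  0.1039] 0.004276983909923711
onz
tab1 [0.5264 0.2586 0.226 ]
tab2 [0.4579 0.252  0.226 ]
railA [ 0.6075 -0.3229  0.201 ]
railB [ 0.3464 -0.3368  0.201 ]
bdA [ 0.6364 -0.3414  0.212 ]
bdB [ 0.3205 -0.3563  0.212 ]
bd bot A [ 0.635  -0.3454  0.    ]
bd bot B [ 0.32   -0.3594  0.    ]
sleeve hi [ 0.5157 -0.014   0.1025]
sleeve lo [ 0.4844 -0.0139  0.1025]
barend hi [ 0.5422 -0.0132  0.1025]
trough fl [0.5586 0.3619 0.03  ]
trough fr [0.4115 0.3484 0.03  ]
spacer [0.5534 0.2333 0.02  ]
spacer [0.4343 0.2234 0.02  ]
shoulder hi [0.5663 0.2617 0.172 ]
shoulder lo [0.418  0.2512 0.172 ]
sl tray [0.5409 0.0174 0.038 ]
sl tray [ 0.5443 -0.0427  0.038 ]
sl tray [ 0.4532 -0.0445  0.038 ]
sl tray [0.4498 0.0137 0.038 ]
```

Run:
```python
from h import *
np.set_printoptions(precision=4,suppress=True)
K,d,R,t=cam('wrist'); s=robot.get_state(); Rt=np.array(s['tool_rot']); p=np.array(s['ee_pos'])
print("cam in tool",Rt.T@(-R.T@t-p)); print("cam axes in tool (cols)",Rt.T@R.T); print("tool",Rt)
# candidate view poses: tool down, yaw such that jaws along rack x
import itertools
for th in (5,2.85):
  a=np.radians(th); xd=np.array([np.sin(a),-np.cos(a),0]); 
  for sg in (1,-1):
    y=sg*xd; z=np.array([0,0,-1.]); x=np.cross(y,z); M=np.c_[x,y,z]
    for P in ([.49,.255,.203],[.49,.255,.36],[.478,-.377,.36],[.478,-.377,.25],[.478,-.29,.25],[.5,-.014,.1025]):
      q=robot.ik(P,M); print(th,sg,P,None if q is None else np.array(q))
print(robot.camera_info('wrist')['tvec'])
```

```text
cam in tool [ 0.0771  0.0003 -0.1921]
cam axes in tool (cols) [[ 0.0011 -0.9639 -0.2662]
 [ 1.      0.0014 -0.0008]
 [ 0.0011 -0.2662  0.9639]]
tool [[ 0.9261  0.3772 -0.0004]
 [ 0.3772 -0.9261  0.0009]
 [-0.     -0.001  -1.    ]]
5 1 [0.49, 0.255, 0.203] [ 0.2088  0.4226 -0.949   1.7612  0.3736  1.1515 -2.3378]
5 1 [0.49, 0.255, 0.36] [ 0.3481  0.3502 -1.1477  1.5304  0.3199  1.4678 -2.2933]
5 1 [0.478, -0.377, 0.36] [ 0.6642  0.2892 -0.0614  1.4158  0.0177  1.4372 -0.8806]
5 1 [0.478, -0.377, 0.25] [ 0.666   0.3428 -0.0631  1.5858  0.0226  1.2138 -0.8849]
5 1 [0.478, -0.29, 0.25] [ 0.5953  0.2524 -0.1261  1.7075  0.0339  1.1838 -1.0232]
5 1 [0.5, -0.014, 0.1025] [ 0.3377  0.3402 -0.4372  1.9907  0.1893  0.8495 -1.6867]
5 -1 [0.49, 0.255, 0.203] [ 0.3141  0.4976 -1.1201  1.7585  0.4804  1.1936  0.7151]
5 -1 [0.49, 0.255, 0.36] [ 0.4051  0.4011 -1.2603  1.5291  0.3822  1.4899  0.7952]
5 -1 [0.478, -0.377, 0.36] [ 1.0686  0.3404 -0.6102  1.401   0.1937  1.4602  2.1223]
5 -1 [0.478, -0.377, 0.25] [ 1.0901  0.4051 -0.631   1.5705  0.2478  1.2472  2.0766]
5 -1 [0.478, -0.29, 0.25] [ 1.01
[... 504 characters left out ...]
0.25] [ 0.5938  0.2524 -0.1244  1.7076  0.0335  1.1837 -1.0603]
2.85 1 [0.5, -0.014, 0.1025] [ 0.3339  0.3396 -0.4327  1.9908  0.1871  0.8492 -1.7224]
2.85 -1 [0.49, 0.255, 0.203] [ 0.3163  0.4997 -1.1241  1.7585  0.4832  1.1949  0.6753]
2.85 -1 [0.49, 0.255, 0.36] [ 0.4041  0.4    -1.2581  1.5292  0.3809  1.4894  0.7588]
2.85 -1 [0.478, -0.377, 0.36] [ 1.0644  0.3394 -0.6042  1.4011  0.1915  1.4597  2.0865]
2.85 -1 [0.478, -0.377, 0.25] [ 1.0856  0.4038 -0.6245  1.5707  0.2448  1.2465  2.0414]
2.85 -1 [0.478, -0.29, 0.25] [ 1.0095  0.3056 -0.6384  1.6938  0.1931  1.206   1.9445]
2.85 -1 [0.5, -0.014, 0.1025] [ 0.6416  0.4229 -0.8157  1.9817  0.3916  0.8994  1.2411]
[-0.6245 -0.0288  0.3913]
```

```bash
cat >> h.py <<'E'
def tool(yawdeg,tilt=0.,sg=1):
    """yaw of rack y axis (deg); tilt rad: top toward +xd (foot away)"""
    a=np.radians(yawdeg); xd=np.array([np.sin(a),-np.cos(a),0]); yd=np.array([np.cos(a),np.sin(a),0]); z=np.array([0,0,1.])
    c,s=np.cos(tilt),np.sin(tilt)
    X=c*xd-s*z; Z=c*z+s*xd     # rack axes after tilt
    y=sg*X; zt=-Z; return np.c_[np.cross(y,zt),y,zt]
def shot(n,f):
    c=cam(n); im=robot.grab_frame(n)[:,:,::-1].copy(); cv2.imwrite(f,im); np.savez(f[:-4]+'.npz',K=c[0],d=c[1],R=c[2],t=c[3]); return im
def load(f):
    z=np.load(f); return z['K'],z['d'],z['R'],z['t']
E
python3 - <<'E'
from h import *
p=robot.get_state()['ee_pos']
robot.move_linear([p[0],p[1],.33],velocity=.35)
print(robot.get_state()['time'])
robot.move_ptp([.43,-.34,.37],tool(2.9)); print(robot.get_state()['time'],robot.get_state()['ee_pos'])
shot('wrist','pics/w1.png')
robot.move_ptp([.43,-.24,.37],tool(2.9)); print(robot.get_state()['time'],robot.get_state()['ee_pos'])
shot('wrist','pics/w2.png')
E
```

```text
0.6917
1.875 [ 0.42924221 -0.34094966  0.3693443 ]
2.4083 [ 0.42974329 -0.24015687  0.37016062]
```

View pics/w1.png

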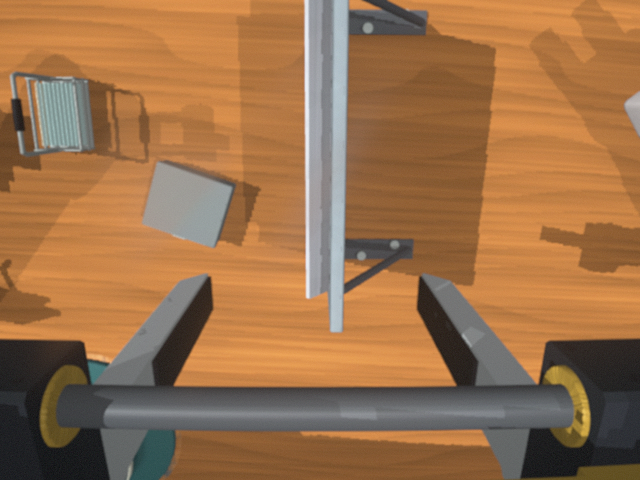

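View pics/w2.png

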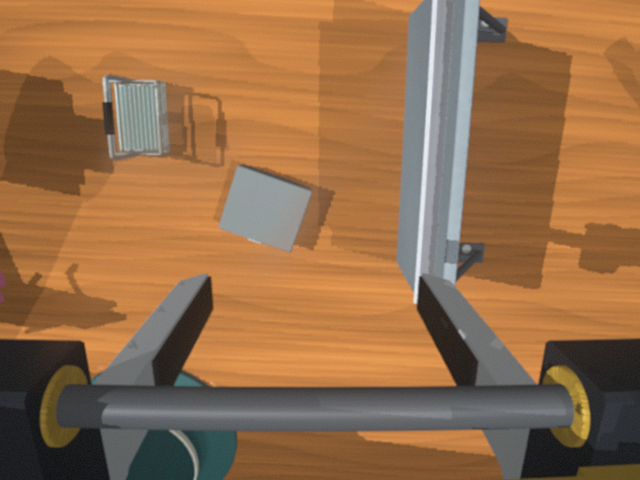

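w1 shows the board from above: rail strip at column ~306–320, board top ~331–345, and the rail's near end at row 297. I need subpixel edges there.

Run:
```python
from h import *
np.set_printoptions(precision=4,suppress=True)
for f,x0,x1 in (('w1',298,352),('w2',395,480)):
    im=cv2.imread(f'pics/{f}.png').astype(int)
    for r in (60,160,250): print(f,r,x0,list(map(int,im[r-2:r+3,x0:x1].mean(0).mean(1))))
```

```text
w1 60 298 [112, 112, 113, 112, 111, 115, 160, 221, 236, 232, 212, 177, 163, 161, 161, 160, 158, 158, 159, 163, 165, 164, 164, 160, 148, 134, 129, 129, 130, 129, 130, 129, 129, 132, 143, 162, 181, 189, 189, 190, 189, 189, 189, 189, 188, 189, 188, 183, 165, 134, 106, 96, 96, 97]
w1 160 298 [118, 119, 119, 118, 118, 118, 140, 193, 230, 234, 221, 183, 166, 162, 163, 163, 163, 164, 165, 164, 163, 162, 160, 148, 136, 131, 131, 132, 133, 135, 134, 134, 137, 143, 164, 177, 182, 182, 181, 180, 180, 179, 179, 178, 176, 177, 165, 141, 114, 103, 103, 102, 100, 101]
w1 250 298 [123, 123, 123, 122, 122, 120, 122, 167, 224, 236, 228, 194, 168, 164, 164, 163, 164, 163, 163, 164, 165, 159, 142, 130, 129, 131, 131, 131, 131, 128, 129, 130, 147, 173, 190, 195, 195, 194, 193, 193, 193, 191, 187, 181, 179, 158, 118, 87, 78, 79, 78, 77, 80, 78]
w2 60 395 [115, 117, 115, 116, 118, 118, 117, 117, 117, 117, 120, 127, 132, 133, 132, 133, 133, 132, 132, 130, 130, 130, 129, 130, 129, 128, 129, 129, 129, 129, 128, 128, 129, 155, 204, 231, 235, 232, 215, 180, 160, 155, 154, 154, 156, 158, 157, 148, 132, 124, 124,
[... 315 characters left out ...]
160, 207, 232, 235, 231, 209, 176, 163, 161, 161, 163, 164, 162, 156, 142, 130, 127, 128, 129, 131, 134, 134, 132, 129, 129, 130, 130, 132, 129, 129, 136, 157, 177, 183, 184, 183, 183, 180, 180, 179, 178, 178, 176, 167, 141, 112, 97, 95, 95, 95, 95, 94, 95, 95, 96, 96, 95, 95]
w2 250 395 [122, 127, 130, 131, 130, 131, 132, 133, 133, 131, 133, 134, 134, 135, 136, 136, 136, 137, 135, 135, 138, 158, 199, 229, 232, 226, 201, 171, 159, 161, 161, 160, 160, 158, 145, 131, 126, 127, 126, 129, 135, 137, 134, 132, 134, 133, 133, 133, 133, 128, 114, 110, 118, 124, 129, 130, 128, 129, 129, 130, 129, 129, 124, 107, 81, 64, 76, 96, 118, 124, 125, 126, 124, 123, 114, 99, 78, 68, 66, 66, 65, 65, 66, 67, 68]
```

Run:
```python
from h import *
np.set_printoptions(precision=4,suppress=True)
c={'w1':load('pics/w1.npz'),'w2':load('pics/w2.npz')}
def L(nm,f,pts,z):
    P=np.array([onz('',p,z,c[f]) for p in pts]); k=np.polyfit(P[:,0],P[:,1],1); print(nm,f,"deg",np.degrees(np.arctan(k[0])),"y at x=.478:",np.polyval(k,.478),P[0],P[-1])
L('rail outer','w1',[(304.2,60),(304.7,160),(305.2,250)],.199)
L('rail top','w1',[(308.4,60),(308.6,160),(308.8,250)],.202)
L('bd front','w1',[(332.8,60),(331.6,160),(330.6,250)],.212)
L('bd back','w1',[(346.7,60),(345,160),(343.6,250)],.212)
L('rail outer','w2',[(428.55,60),(422.5,160),(416.6,250)],.199)
L('rail top','w2',[(433.6,60),(427.4,160),(421.2,250)],.202)
L('bd front','w2',[(460.6,60),(453,160)],.212)
print('rail near end',onz('',(310,297.5),.2,c['w1']),'board near end',onz('',(336,331.5),.212,c['w1']))
# slide rack tray / bar from w1,w2
for a,b in (((14,76),(106,78)),((22,154),(111,157)),((16,100),(107,103)),((19,130),(110,133))): print(*tri('',a,'',b,c['w1'],c['w2']))
```

```text
rail outer w1 deg 2.8866415434705877 y at x=.478: -0.33014265658902753 [ 0.5504 -0.3265  0.199 ] [ 0.3906 -0.3346  0.199 ]
rail top w1 deg 2.834447546793444 y at x=.478: -0.3335044539709695 [ 0.5503 -0.3299  0.202 ] [ 0.3917 -0.3378  0.202 ]
bd front w1 deg 2.815669262423758 y at x=.478: -0.3525408345516192 [ 0.55  -0.349  0.212] [ 0.3959 -0.3566  0.212 ]
bd back w1 deg 2.9913807669939385 y at x=.478: -0.3635355384514953 [ 0.5506 -0.3598  0.212 ] [ 0.3964 -0.3678  0.212 ]
rail outer w2 deg 2.907760011163911 y at x=.478: -0.330068150281908 [ 0.557  -0.3261  0.199 ] [ 0.3962 -0.3342  0.199 ]
rail top w2 deg 2.929056740712885 y at x=.478: -0.3334472926451923 [ 0.5568 -0.3294  0.202 ] [ 0.3973 -0.3376  0.202 ]
bd front w2 deg 2.916698377728418 y at x=.478: -0.35211298316877593 [ 0.5569 -0.3481  0.212 ] [ 0.4791 -0.3521  0.212 ]
rail near end [ 0.3451 -0.3411  0.2   ] board near end [ 0.3178 -0.3664  0.212 ]
[ 0.5366 -0.0159  0.1004] 0.0011226523757718013
[ 0.4545 -0.0172  0.1027] 0.0011183025258241354
[ 0.5115 -0.0154  0.1003] 0.00043325138056226183
[ 0.4805 -0.0199  0.1071] 0.0008588553923990325
```

Run:
```python
from h import *
np.set_printoptions(precision=4,suppress=True)
q=np.array(robot.get_state()['qpos']); print(q)
q[0]-=1.0; q[6]-=1.0; q[2]=0;q[4]=0
robot.goto_joints(q); s=robot.get_state(); print(s['time'],s['ee_pos'])
robot.move_ptp([.45,.255,.37],tool(5)); s=robot.get_state(); print(s['time'],np.array(s['qpos']),s['ee_pos'])
shot('wrist','pics/w3.png')
```

```text
[ 0.6211  0.0604 -0.1821  1.6667  0.0113  1.4154 -1.0838]
3.9333 [0.4708 0.1529 0.3696]
4.425 [-0.485   0.1069 -0.0987  1.6158  0.0107  1.4197 -2.0683] [0.4502 0.2548 0.3698]
```

View pics/w3.png

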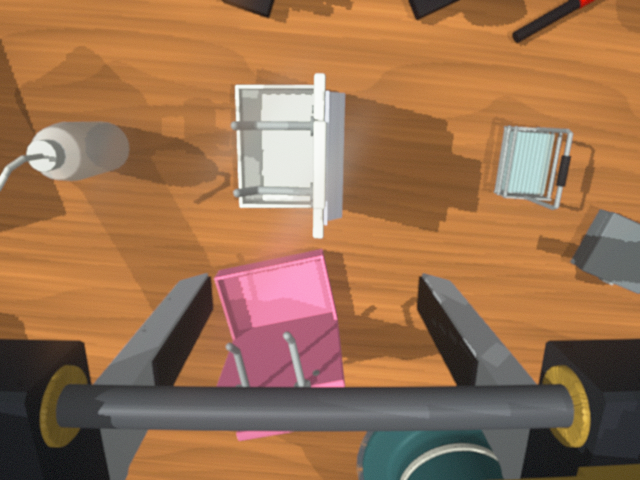

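The white rack is centred at about (290,155), with plate and tab at columns 313–326. The pink one sits at (285,340). I crop the white one to check the tab.

Run:
```python
from h import *
im=cv2.imread('pics/w3.png'); crop(im,225,65,355,245,3.3,'pics/c5.png')
```

```text
(no output)
```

View pics/c5.png

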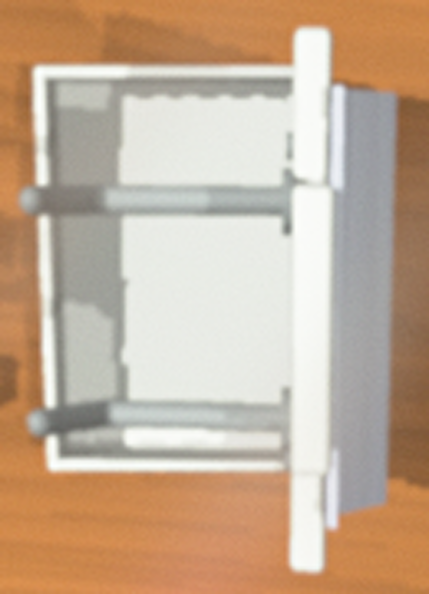

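Run:
```python
from h import *
np.set_printoptions(precision=4,suppress=True)
c=load('pics/w3.npz'); T=lambda x,y:((x+.5)/3.3+225-.5,(y+.5)/3.3+65-.5)
for nm,p,z in [('tab hi',(313,184),.226),('tab lo',(309.5,472),.226),('sh hi',(313,28),.172),('sh lo',(308,571),.172),('peg hi',(30,199),.18),('peg lo',(37,424),.18)]:
    print(nm,onz('',T(*p),z,c))
```

```text
tab hi [0.525  0.2575 0.226 ]
tab lo [0.4567 0.2521 0.226 ]
sh hi [0.5646 0.2605 0.172 ]
sh lo [0.4161 0.2484 0.172 ]
peg hi [0.5144 0.3316 0.18  ]
peg lo [0.4539 0.3272 0.18  ]
```

```bash
cat >> h.py <<'E'
YB=2.87; BO=np.array([.477,-.3524,0]); _a=np.radians(YB)
XB=np.array([np.sin(_a),-np.cos(_a),0]); YBv=np.array([np.cos(_a),np.sin(_a),0])
GZ=.204
def tcp_for_lip(X,Z,al,y=0.):
    """TCP pos so that lip point (22.6,145) is at board X,Z with tilt al"""
    c,s=np.cos(al),np.sin(al)
    X0=X-.0226*c-.145*s; Z0=Z+.0226*s-.145*c
    return BO+XB*(X0+GZ*s)+YBv*y+np.array([0,0,Z0+GZ*c]),(X0,Z0)
E
python3 - <<'E'
from h import *
np.set_printoptions(precision=4,suppress=True)
robot.move_ptp([.4907,.2547,.27],tool(4.6))
robot.move_linear([.4907,.2547,.204],velocity=.15)
s=robot.get_state(); print(s['time'],s['ee_pos'],s['force'])
robot.gripper_to(.0); s=robot.get_state(); print(s['time'],s['ee_pos'],s['opening'],s['force'])
robot.move_linear([.4907,.2547,.224],velocity=.08)
s=robot.get_state(); print(s['time'],s['ee_pos'],s['opening'],s['force'],s['moment'])
shot('scene','pics/s1.png')
E
```

```text
5.575 [0.4912 0.2552 0.2057] [-0.2086  0.576   0.1296]
6.8333 [0.4907 0.2546 0.204 ] 0.009556590220826632 [ 0.0422 -0.3367 -0.0174]
7.2333 [0.4908 0.2548 0.2243] 0.009589714278479192 [-0.3752 -0.6819 -4.7523] [-0.1098  0.1527 -0.008 ]
```

View pics/s1.png

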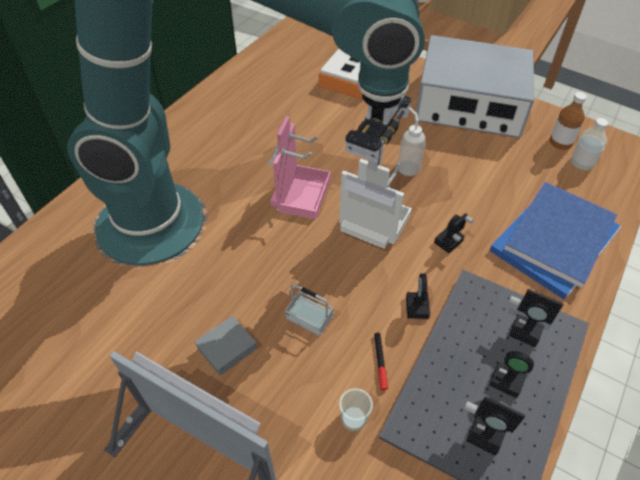

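```bash
python3 - <<'E'
from h import *
np.set_printoptions(precision=4,suppress=True)
robot.move_linear([.4907,.2547,.41],velocity=.25)
al=.14
pa,_=tcp_for_lip(-.10,.34,al); print(pa)
robot.move_linear(pa,velocity=.25,frame=tool(YB,al)); s=robot.get_state(); print(s['time'],s['ee_pos'],np.array(s['qpos']))
pb,o=tcp_for_lip(-.008,.265,al); print(pb,o)
robot.move_linear(pb,velocity=.12); s=robot.get_state(); print(s['time'],s['ee_pos'],s['opening'],s['force'],s['moment'])
shot('scene','pics/s2.png');shot('top','pics/t2.png');shot('wrist','pics/w4.png')
E
python3 -c "
import cv2,numpy as np
a=cv2.imread('pics/s2.png')[200:480,60:360];b=cv2.imread('pics/t2.png')[140:340,420:600]
cv2.imwrite('pics/c6.png',np.hstack([cv2.resize(a,(430,400)),cv2.resize(b,(360,400))]))"
```

```text
[ 0.4713 -0.2384  0.4016]
10.3 [ 0.4715 -0.2376  0.4017] [ 0.1513  0.173   0.3988  1.4944 -0.1828  1.5672 -0.9641]
[ 0.4759 -0.3303  0.3266] (np.float64(-0.050612633137819885), np.float64(0.12457235494012739))
11.4417 [ 0.4762 -0.3299  0.3272] 0.009594005426716637 [-0.792   0.882  -4.9165] [-0.4166  0.003  -0.0084]
```

View pics/c6.png

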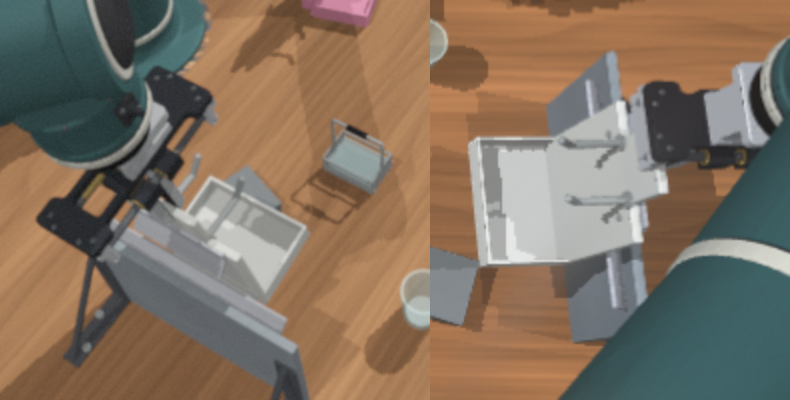

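View pics/w4.png

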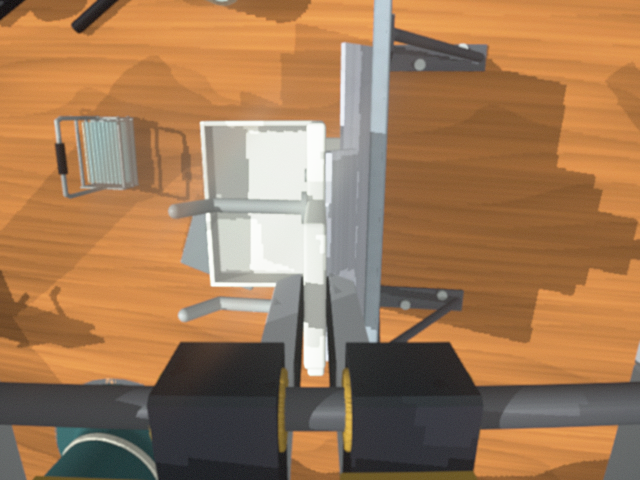

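Run:
```python
from h import *
np.set_printoptions(precision=4,suppress=True)
al=.14
pb,o=tcp_for_lip(-.008,.218,al); r=robot.move_linear(pb,velocity=.06,threshold=4)
s=robot.get_state(); print(r,s['time'],s['ee_pos'],s['force'],pb)
robot.pause(.2); s=robot.get_state(); print(s['ee_pos'],s['force'])
if not r:
    pb,o=tcp_for_lip(-.008,.199,al); r=robot.move_linear(pb,velocity=.03,threshold=3)
    s=robot.get_state(); print(r,s['time'],s['ee_pos'],s['force'],s['moment'],pb)
shot('wrist','pics/w5.png');im=shot('scene','pics/s3.png')
crop(im,90,270,330,470,3,'pics/c7.png')
```

```text
False 12.525 [ 0.476  -0.3304  0.2799] [-0.8327  0.7283 -4.1308] [ 0.4759 -0.3303  0.2796]
[ 0.476  -0.3304  0.2799] [ 0.2815 -0.4567 -4.4773]
False 13.5083 [ 0.476  -0.3303  0.2607] [-1.1414 -0.7283 -4.8698] [-0.3919 -0.0103 -0.0361] [ 0.4759 -0.3303  0.2606]
```

View pics/c7.png

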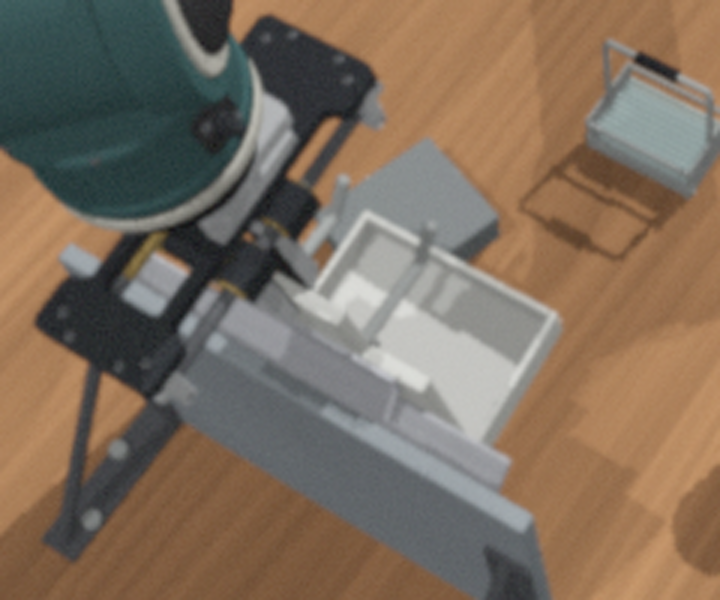

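Run:
```python
from h import *
np.set_printoptions(precision=4,suppress=True)
def at(X0,Z0): return BO+XB*X0+np.array([0,0,Z0+GZ])
r=robot.move_linear(at(-.0285,.0505),velocity=.03,frame=tool(YB,0),threshold=6)
robot.pause(.1); s=robot.get_state(); print(r,s['time'],s['ee_pos'],s['force'],s['moment'],at(-.0285,.0505))
if not r:
    r=robot.move_linear(at(-.0280,.0445),velocity=.02,threshold=3)
    s=robot.get_state(); print(r,s['time'],s['ee_pos'],s['force'],s['moment'])
    p=np.array(s['ee_pos'])-BO; print("rack X,Z:",p@XB,p[2]-GZ)
shot('wrist','pics/w6.png');im=shot('scene','pics/s4.png')
crop(im,90,270,330,470,3,'pics/c8.png')
```

```text
False 14.15 [ 0.4754 -0.3247  0.2547] [ 0.487  -0.0294 -5.0292] [ 0.0055 -0.0412 -0.0237] [ 0.4756 -0.3239  0.2545]
True 14.4667 [ 0.4756 -0.3254  0.2491] [ 2.2737 -3.6562  2.5812] [-0.6091 -0.4364  0.024 ]
rack X,Z: -0.02707579682413646 0.04510576562482793
```

View pics/w6.png

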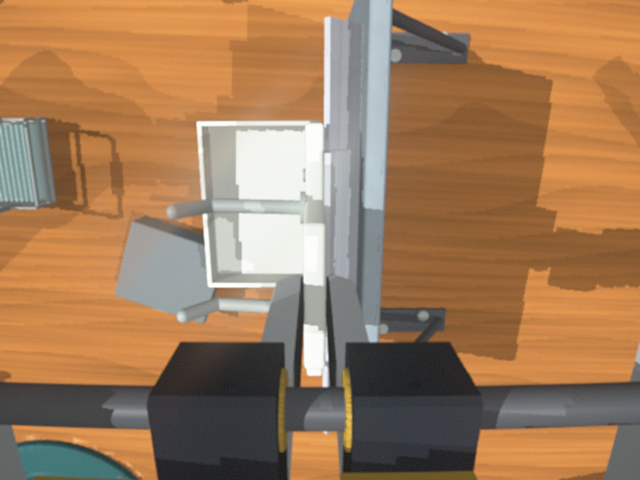

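It reads X −27.1 mm, Z 45.1 mm, which is home, with the weight taken up. Releasing.

Run:
```python
from h import *
np.set_printoptions(precision=4,suppress=True)
robot.gripper_to(.03); robot.pause(.3)
s=robot.get_state(); print(s['time'],s['ee_pos'],s['force'],s['opening'])
p=np.array(s['ee_pos']); robot.move_linear([p[0],p[1],.33],velocity=.15)
robot.move_linear([.47,-.2,.36],velocity=.25,frame=tool(2.9)); s=robot.get_state(); print(s['time'],s['ee_pos'],np.array(s['qpos']))
shot('wrist','pics/w7.png');im=shot('scene','pics/s5.png')
crop(im,90,270,330,470,3,'pics/c9.png'); shot('top','pics/t5.png')
```

```text
15.4 [ 0.4752 -0.3244  0.2485] [ 1.1391 -0.0235  0.3288] 0.030141024887739704
16.75 [ 0.4697 -0.2     0.3595] [ 0.0012  0.0917  0.3715  1.6623 -0.0336  1.3946 -1.1426]
```

View pics/w7.png

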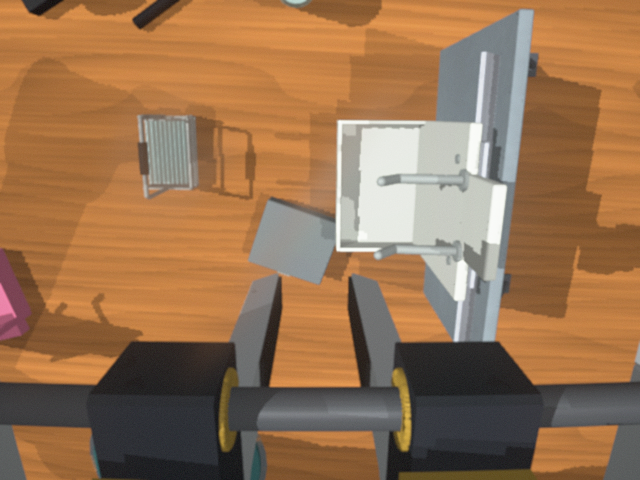

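View pics/c9.png

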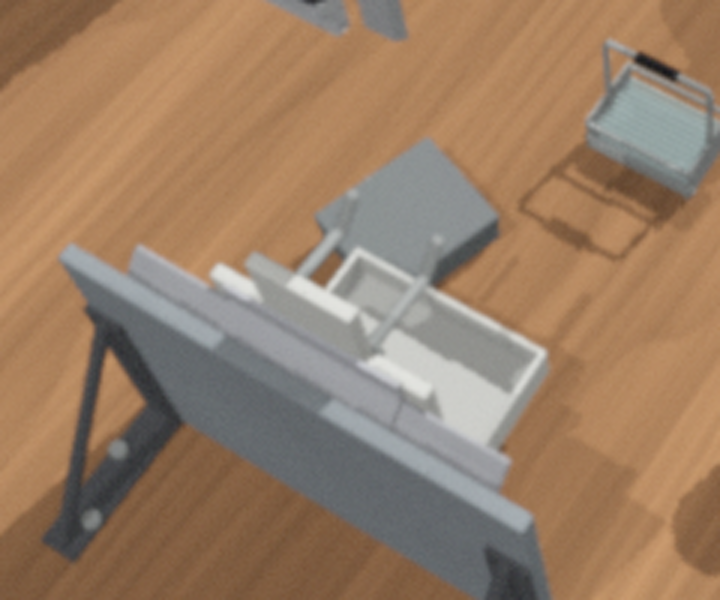

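Run:
```python
from h import *
np.set_printoptions(precision=4,suppress=True)
w=cv2.imread('pics/w7.png');t=cv2.imread('pics/t5.png')
a=cv2.resize(w[105:295,330:520],None,fx=2.8,fy=2.8,interpolation=2);b=cv2.resize(t[190:285,470:525],None,fx=5.6,fy=5.6,interpolation=2)[:532]
cv2.imwrite('pics/c10.png',np.hstack([a,b[:a.shape[0]]])[:, :800]); print(a.shape,b.shape)
def bf(P): d=np.array(P)-BO; return np.array([d@XB,d@YBv,d[2]])
# predicted pixels for home at y=0
H=lambda x,y,z: BO+XB*(x-.027)+YBv*y+np.array([0,0,z+.045])
pts=[H(-.074,.03,.184),H(-.074,-.03,.184),H(-.005,.035,.226),H(-.005,-.035,.226),H(.005,.035,.226),H(.005,-.035,.226),H(-.1,.075,.03),H(-.1,-.075,.03)]
print(proj('wrist',pts,load('pics/w7.npz'))); print(proj('top',pts));
```

```text
(532, 532, 3) (532, 308, 3)
[[381.8034 181.429 ]
 [378.5347 255.897 ]
 [493.7136 183.9307]
 [482.591  281.199 ]
 [508.2495 184.0511]
 [496.2797 281.1568]
 [338.1608 119.4521]
 [336.1055 250.6401]]
[[472.8574 221.0982]
 [475.7282 247.928 ]
 [511.652  212.9069]
 [515.7046 245.4399]
 [516.4017 212.7301]
 [520.5236 245.264 ]
 [441.4583 218.5315]
 [446.965  277.4694]]
```

View pics/c10.png

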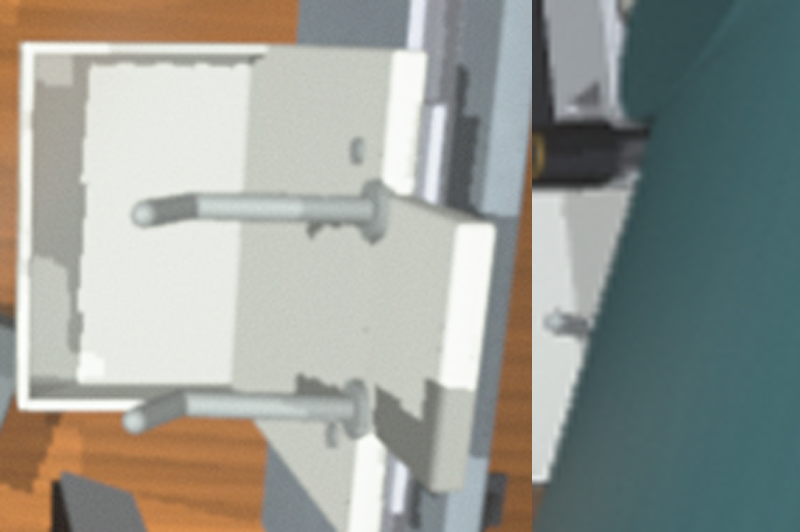

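Peg tips measured at (381.8,181) and (378.2,255) match the predicted home pose within 1 px, so the drip rack is seated. Next I refine the slide rack's pose.

Run:
```python
from h import *
np.set_printoptions(precision=4,suppress=True)
robot.move_ptp([.44,-.016,.30],tool(1.5)); s=robot.get_state(); print(s['time'],np.array(s['qpos']))
im=shot('wrist','pics/w8.png')
```

```text
17.7 [-0.2375 -0.0222  0.2034  1.9023  0.0048  1.2606 -1.5814]
```

View pics/w8.png

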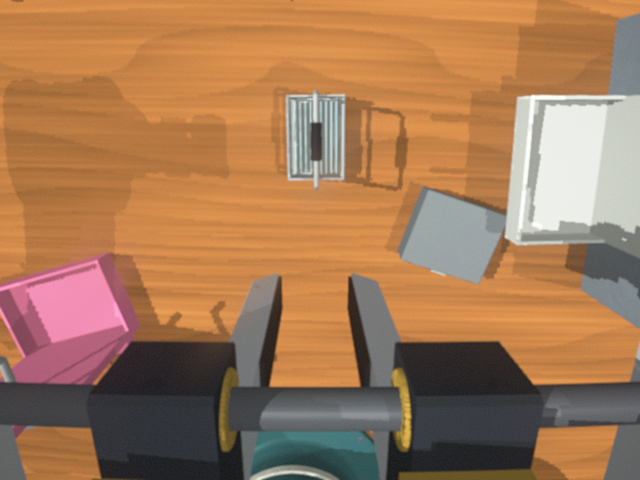

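Run:
```python
from h import *
np.set_printoptions(precision=4,suppress=True)
c=load('pics/w8.npz'); im=cv2.imread('pics/w8.png'); crop(im,275,80,420,200,5,'pics/c11.png')
for p in [(315.5,92),(317,187),(316.3,123),(316.5,160)]: print(onz('',p,.1025,c))
for p in [(287,95),(345,95),(289,180),(345,179)]: print(onz('',p,.038,c))
```

```text
[ 0.5392 -0.0155  0.1025]
[ 0.4549 -0.0191  0.1025]
[ 0.5126 -0.0169  0.1025]
[ 0.4798 -0.018   0.1025]
[0.5391 0.0137 0.038 ]
[ 0.5406 -0.0458  0.038 ]
[0.4514 0.0106 0.038 ]
[ 0.454  -0.0496  0.038 ]
```

View pics/c11.png

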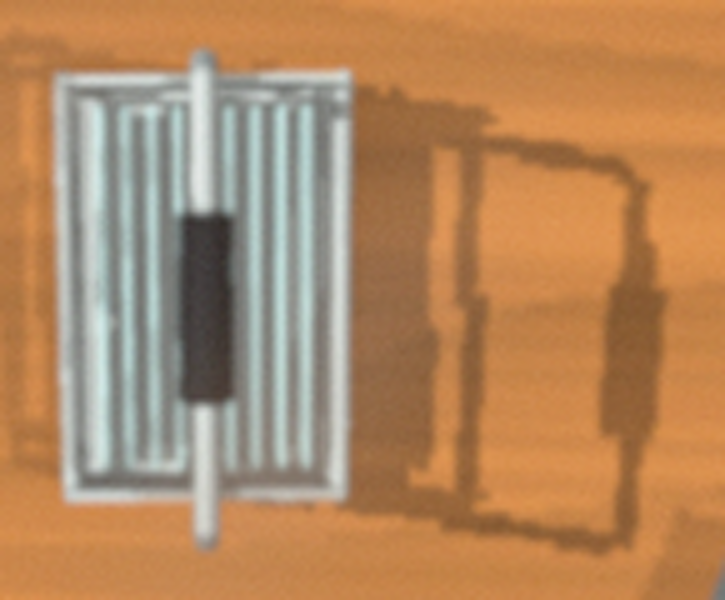

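Run:
```python
from h import *
np.set_printoptions(precision=4,suppress=True)
robot.gripper_to(.04)
robot.move_ptp([.4964,-.0175,.18],tool(2))
robot.move_linear([.4964,-.0175,.1075],velocity=.1,threshold=8)
s=robot.get_state(); print(s['time'],s['ee_pos'],s['force'])
robot.gripper_to(0.); s=robot.get_state(); print(s['time'],s['ee_pos'],s['opening'],s['force'])
robot.move_linear([.4964,-.0175,.15],velocity=.08)
robot.pause(.2); s=robot.get_state(); print(s['time'],s['ee_pos'],s['opening'],s['force'],s['moment'])
im=shot('scene','pics/s6.png'); crop(im,230,200,400,360,4,'pics/c12.png')
```

```text
19.6167 [ 0.4968 -0.0175  0.1082] [0.2547 0.6478 0.2706]
20.3583 [ 0.4964 -0.0175  0.1075] 0.0007793579512652816 [-0.4999 -0.4365 -0.9752]
21.2417 [ 0.4962 -0.0175  0.1495] 0.0005008855860012322 [ 0.0429 -0.0746  0.9335] [ 0.0252 -0.0309 -0.0451]
```

View pics/c12.png

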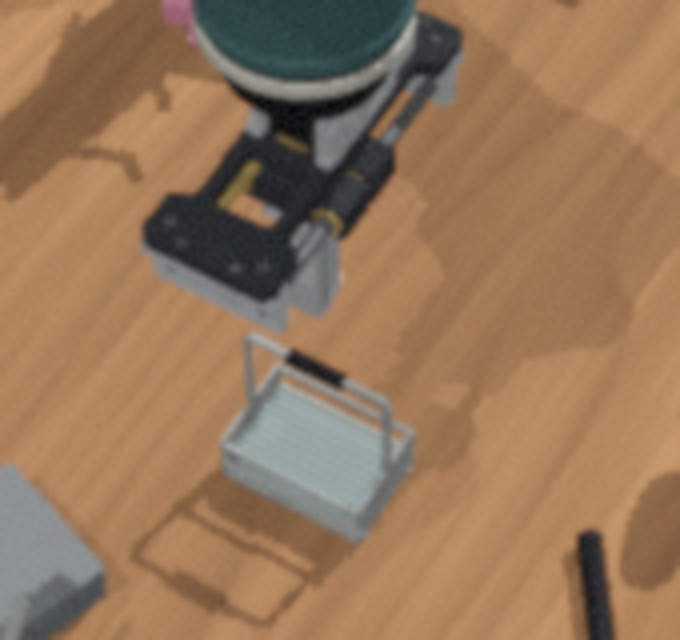

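Run:
```python
from h import *
np.set_printoptions(precision=4,suppress=True)
s=robot.get_state(); p=np.array(s['ee_pos']); R=np.array(s['tool_rot']); print(R)
P=proj('scene',[p,p+R[:,2]*.019,[.4964,-.0175,.1025],[.4964,-.0175,.0]]); print(P,(P-[230,200])*4)
shot('wrist','pics/w9.png'); shot('top','pics/t9.png')
```

```text
[[ 0.9994  0.0349 -0.0007]
 [ 0.0349 -0.9994 -0.0001]
 [-0.0007  0.0001 -1.    ]]
[[308.0138 279.3143]
 [308.1534 284.5729]
 [308.4603 292.1525]
 [309.1569 317.3261]] [[312.0552 317.2571]
 [312.6135 338.2918]
 [313.8412 368.6098]
 [316.6277 469.3043]]
```

View pics/w9.png

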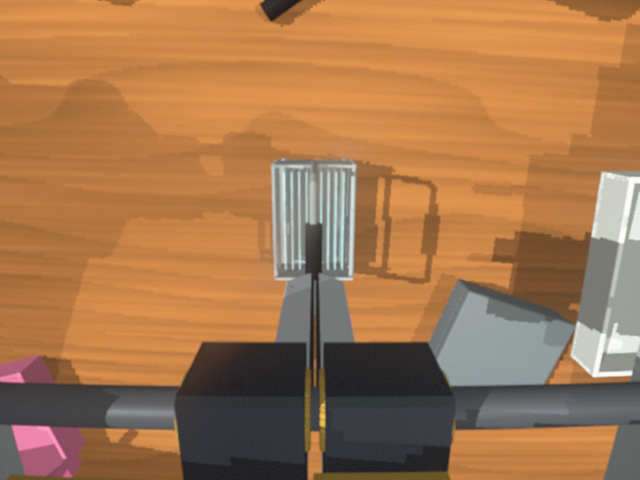

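View pics/t9.png

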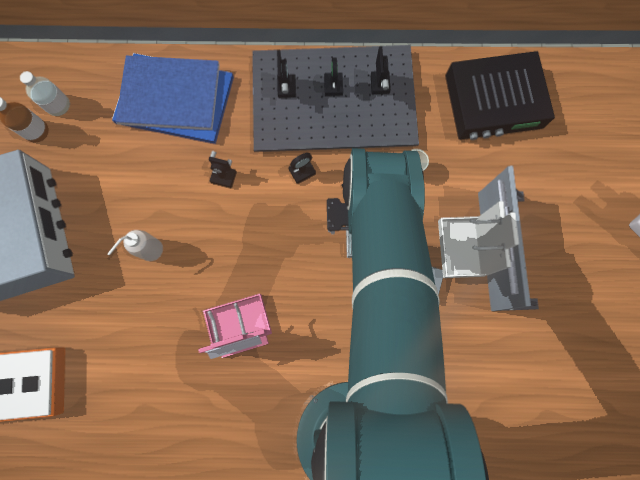

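Run:
```python
from h import *
np.set_printoptions(precision=4,suppress=True)
c=load('pics/w9.npz')
print(proj('',[[.4964,-.0175,.1025],[.5134,-.017,.1025],[.4794,-.018,.1025],[.4964,-.0175,.13],[.54,-.015,.038]],c))
s=robot.get_state(); print(s['opening'],s['ee_pos'])
im=cv2.imread('pics/w9.png'); crop(im,255,150,375,350,3,'pics/c13.png')
```

```text
[[314.0968 251.386 ]
 [314.2818 223.5497]
 [313.9186 278.209 ]
 [313.9921 267.3204]
 [312.9606 165.212 ]]
0.0007701612767809181 [ 0.4963 -0.0175  0.1498]
```

View pics/c13.png

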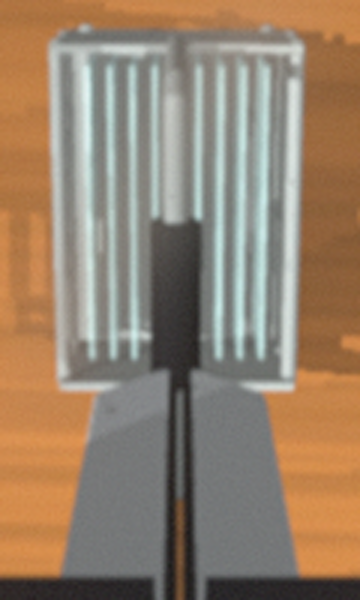

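Run:
```python
from h import *
s=robot.get_state(); p=np.array(s['ee_pos']); R=np.array(s['tool_rot'])
im=cv2.imread('pics/s6.png'); k=6; x0,y0=260,210
big=cv2.resize(im[y0:y0+100,x0:x0+110],None,fx=k,fy=k,interpolation=2)
for z,col in ((.019,(0,0,255)),(0,(0,255,0)),(-.04,(255,0,0)),(-.078,(0,255,255))):
  for x in (-.008,.008):
    for y in (-.0125,.0125):
      u=proj('scene',[p+R@np.array([x,y,z])])[0]; cv2.circle(big,(int((u[0]+.5-x0)*k),int((u[1]+.5-y0)*k)),3,col,-1)
cv2.imwrite('pics/c14.png',big)
```

```text
(no output)
```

View pics/c14.png

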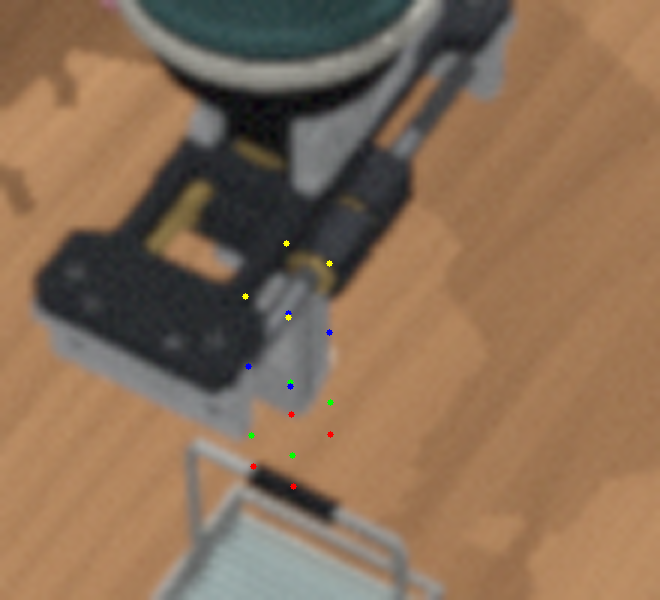

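Run:
```python
from h import *
s=robot.get_state(); p=np.array(s['ee_pos']); R=np.array(s['tool_rot'])
im=cv2.imread('pics/s6.png'); k=5; x0,y0=240,180
big=cv2.resize(im[y0:y0+115,x0:x0+150],None,fx=k,fy=k,interpolation=2)
for z,col in ((-.078,(0,255,255)),(-.118,(0,0,255))):
  for x in (-.0375,.0375):
    for y in (-.0885,.0885):
      u=proj('scene',[p+R@np.array([x,y,z])])[0]; cv2.circle(big,(int((u[0]+.5-x0)*k),int((u[1]+.5-y0)*k)),4,col,-1)
cv2.imwrite('pics/c15.png',big)
c=load('pics/w1.npz')
```

```text
(no output)
```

View pics/c15.png

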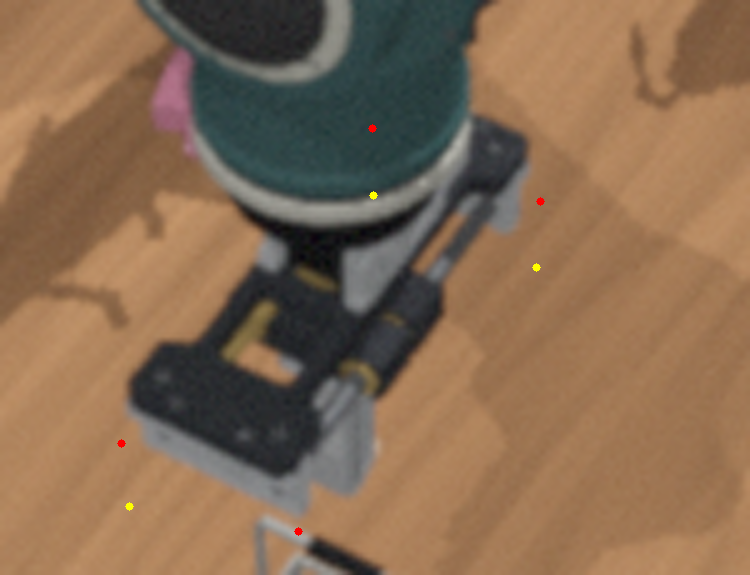

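Opening ~0 and the slide rack hasn't moved, so the grasp missed. Both the scene and wrist views show the real fingertips about 13 mm behind the reported TCP, not 19 mm ahead. The fingers closed just above the sleeve, so I retry about 35 mm lower.

Run:
```python
from h import *
np.set_printoptions(precision=4,suppress=True)
robot.gripper_to(.04)
r=robot.move_linear([.4964,-.0175,.072],velocity=.08,threshold=6)
s=robot.get_state(); print(r,s['time'],s['ee_pos'],s['force'])
if not r:
  robot.gripper_to(0.); s=robot.get_state(); print(s['time'],s['ee_pos'],s['opening'],s['force'])
  if s['opening']>.004:
    robot.move_linear([.4964,-.0175,.112],velocity=.06)
    robot.pause(.2); s=robot.get_state(); print(s['time'],s['ee_pos'],s['opening'],s['force'],s['moment'])
im=shot('scene','pics/s7.png'); crop(im,240,190,370,350,4,'pics/c16.png')
shot('wrist','pics/w10.png')
```

```text
False 23.2917 [ 0.4967 -0.0175  0.0724] [0.418  0.1784 0.1899]
23.8917 [ 0.4964 -0.0175  0.072 ] 0.008952360448353501 [0.2049 0.198  1.1287]
24.9083 [ 0.4962 -0.0175  0.1117] 0.009092564096001765 [ 0.0108  0.1371 -1.5412] [ 0.0077 -0.025   0.0667]
```

View pics/c16.png

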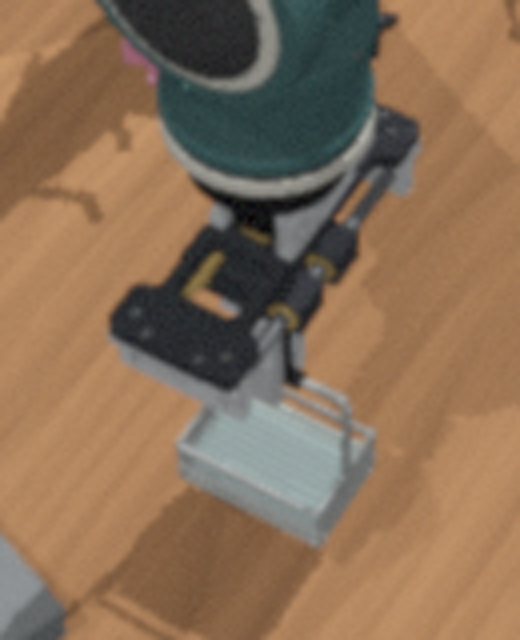

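View pics/w10.png

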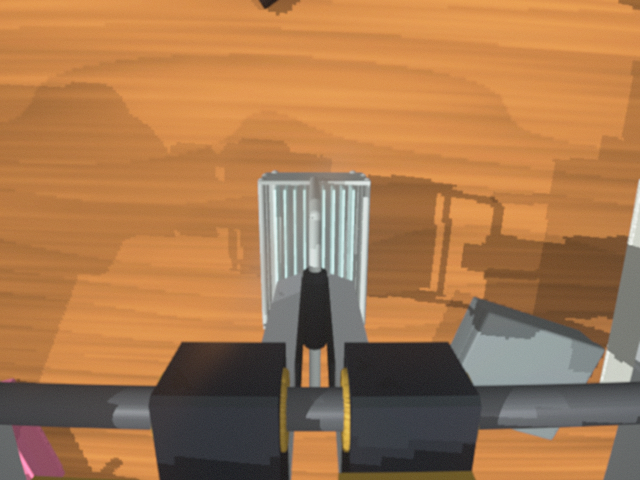

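It's held (opening 9 mm). With this deep grasp, though, the gripper carriage could meet the tab when hanging. I'll set the rack down and regrasp with the gripper leaned ~12° away from the board.

Run:
```python
from h import *
np.set_printoptions(precision=4,suppress=True)
robot.move_linear([.4964,-.0175,.0723],velocity=.06,threshold=3)
s=robot.get_state(); print(s['time'],s['ee_pos'],s['force'])
robot.gripper_to(.04); robot.pause(.1)
robot.move_linear([.4964,-.0175,.135],velocity=.15)
M=tool(2,-.21); up=-M[:,2]; bar=np.array([.4964,-.0175,.1025])
robot.move_linear(bar+up*.035,velocity=.15,frame=M)
robot.move_linear(bar-up*.026,velocity=.1,threshold=6)
s=robot.get_state(); print(s['time'],s['ee_pos'],s['force'],bar-up*.026)
robot.gripper_to(0.); s=robot.get_state(); print(s['time'],s['opening'],s['force'])
if s['opening']>.004:
    robot.move_linear(np.array(s['ee_pos'])+[0,0,.04],velocity=.06)
    robot.pause(.2); s=robot.get_state(); print(s['time'],s['ee_pos'],s['opening'],s['force'],s['moment'])
im=shot('scene','pics/s8.png'); crop(im,240,190,370,350,4,'pics/c17.png')
shot('wrist','pics/w11.png')
```

```text
25.6583 [ 0.4955 -0.0172  0.0719] [-2.9334  1.3746  9.1106]
28.175 [ 0.4969 -0.0231  0.0774] [ 0.9933 -0.2816 -0.0617] [ 0.4966 -0.0229  0.0771]
28.775 0.00903746823160981 [0.1082 0.7295 2.5548]
29.7917 [ 0.4965 -0.0228  0.1169] 0.009349284704754789 [ 0.111  -0.4258 -1.9489] [0.343  0.0068 0.0002]
```

View pics/c17.png

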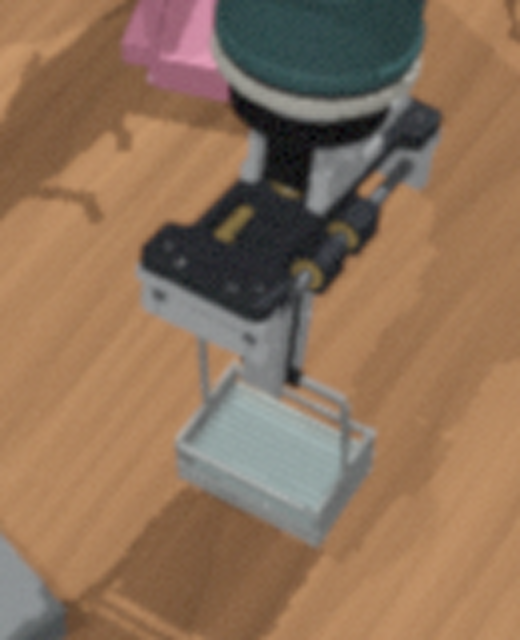

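View pics/w11.png

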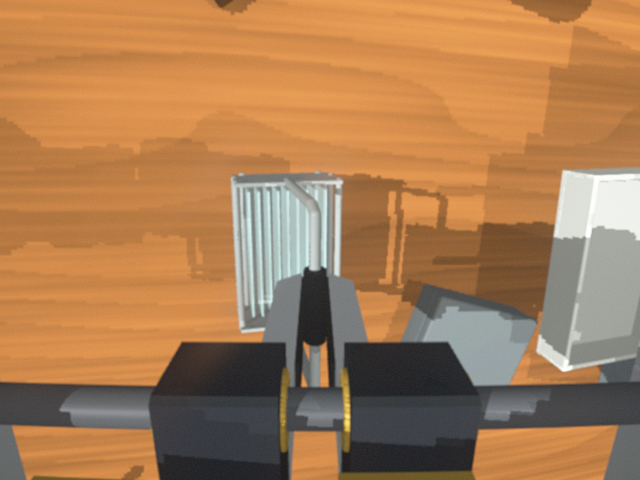

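```bash
cat >> h.py <<'E'
MH=tool(YB,-.21); UPH=-MH[:,2]
def tcp_bar(X,Z,y=-.0005): return BO+XB*X+YBv*y+np.array([0,0,Z])-UPH*.026
E
python3 - <<'E'
from h import *
np.set_printoptions(precision=4,suppress=True)
p=np.array(robot.get_state()['ee_pos'])
robot.move_linear([p[0],p[1],tcp_bar(0,.25)[2]],velocity=.12)
robot.move_linear(tcp_bar(-.19,.245),velocity=.15,frame=MH)
robot.pause(.1); s=robot.get_state(); print(s['time'],s['ee_pos'],s['opening'],s['force'],np.array(s['qpos']))
shot('wrist','pics/w12.png'); im=shot('scene','pics/s9.png'); crop(im,100,190,330,420,2.6,'pics/c18.png')
E
```

```text
32.175 [ 0.4675 -0.1673  0.2195] 0.008726019447436027 [ 0.1345 -0.2742 -2.1082] [-0.2042  0.1236  0.3716  1.9648  0.1879  1.0243 -1.4505]
```

View pics/c18.png

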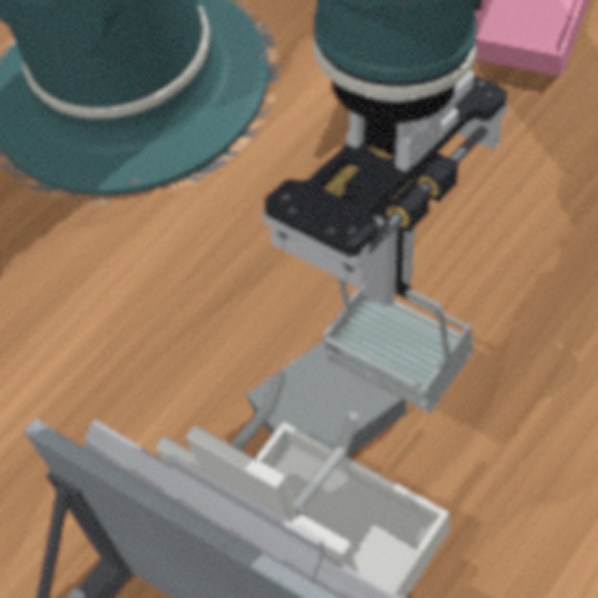

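View pics/w12.png

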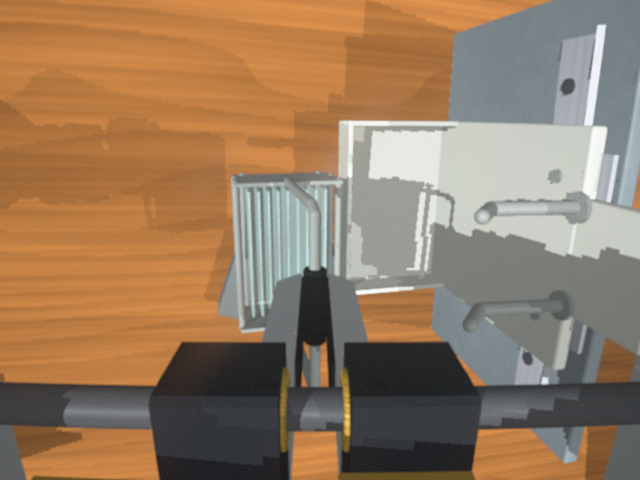

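Run:
```python
from h import *
np.set_printoptions(precision=4,suppress=True)
c=load('pics/w12.npz'); H=lambda x,y,z: BO+XB*(x-.027)+YBv*y+np.array([0,0,z+.045])
print(proj('',[H(-.074,.03,.184),H(-.074,-.03,.184)],c))
r=robot.move_linear(tcp_bar(-.083,.2415),velocity=.08,threshold=6)
robot.pause(.1); s=robot.get_state(); print(r,s['time'],s['ee_pos'],tcp_bar(-.083,.2415),s['opening'],s['force'])
shot('wrist','pics/w13.png'); im=shot('scene','pics/s10.png'); crop(im,100,210,330,440,2.6,'pics/c19.png')
```

```text
[[486.7742 217.8248]
 [473.8639 328.3953]]
False 33.8667 [ 0.4727 -0.2745  0.2161] [ 0.4726 -0.2749  0.2161] 0.008896464624142238 [-0.9601 -0.7961 -0.8087]
```

View pics/c19.png

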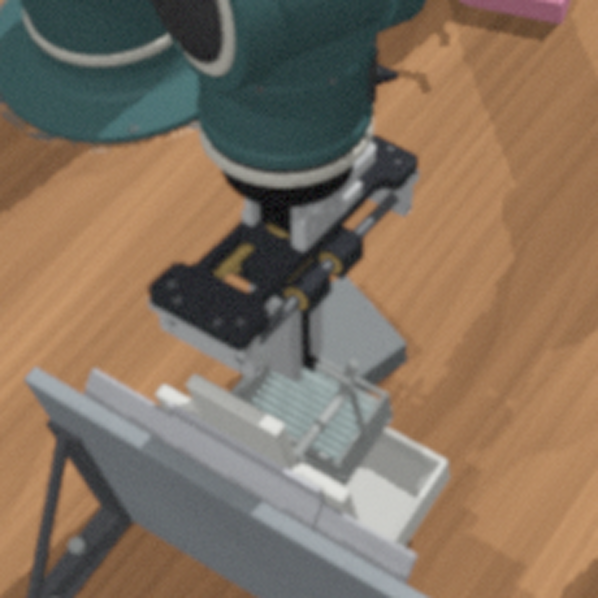

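View pics/w13.png

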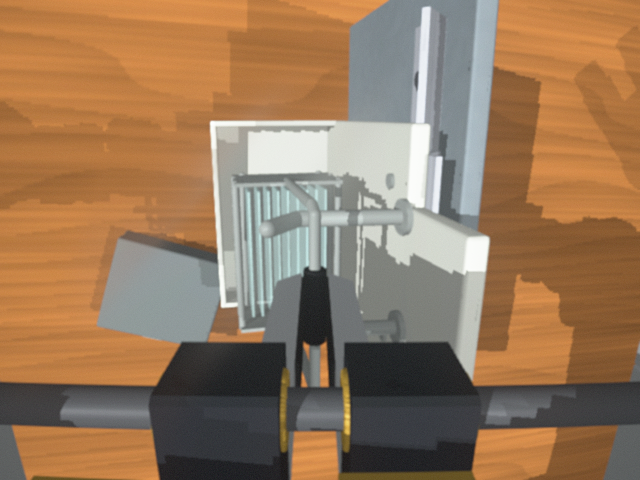

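The bar is over the pegs, behind the upturned tips (peg at (265–400,217), bar at column 315). Lowering until contact.

Run:
```python
from h import *
np.set_printoptions(precision=4,suppress=True)
r=robot.move_linear(tcp_bar(-.083,.2135),velocity=.03,threshold=3)
robot.pause(.15); s=robot.get_state(); p=np.array(s['ee_pos'])+UPH*.026-BO
print(r,s['time'],'bar X,Z',p@XB,p[2],s['opening'],s['force'])
shot('wrist','pics/w14.png'); im=shot('scene','pics/s11.png'); crop(im,100,230,330,440,2.6,'pics/c20.png')
```

```text
True 34.925 bar X,Z -0.08281994304238731 0.21521247203263516 0.009048243113074741 [ 2.0021 -4.2178  0.6116]
```

View pics/c20.png

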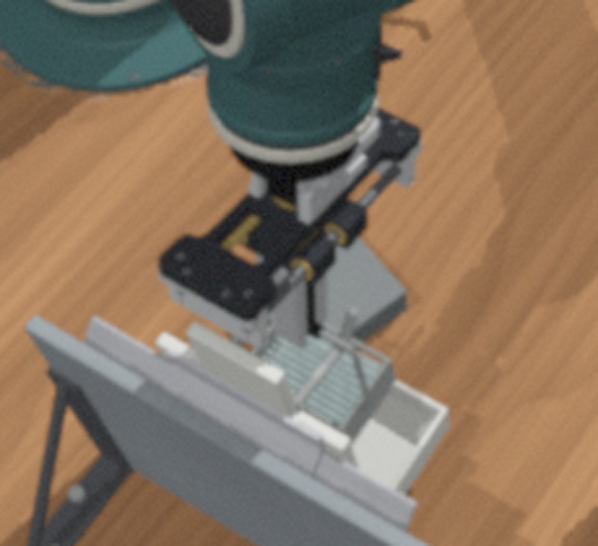

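View pics/w14.png

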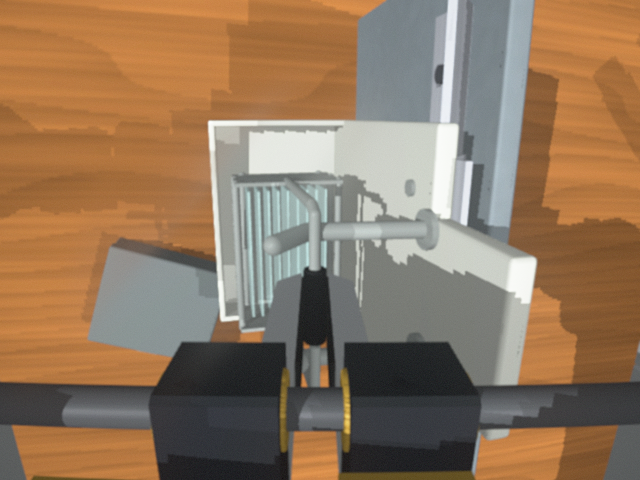

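Contact at bar Z 0.2152, as predicted (0.215). Releasing, then backing out along the tool axis.

Run:
```python
from h import *
np.set_printoptions(precision=4,suppress=True)
robot.gripper_to(.028); robot.pause(.4)
s=robot.get_state(); p=np.array(s['ee_pos']); print(s['time'],s['opening'],s['force'])
r=robot.move_linear(p+UPH*.09,velocity=.06,threshold=5); s=robot.get_state(); print(r,s['time'],s['force'])
shot('wrist','pics/w15.png'); im=shot('scene','pics/s12.png'); crop(im,100,230,330,440,2.6,'pics/c21.png')
```

```text
35.9417 0.027908109637827392 [-0.0699  0.3507  0.1891]
False 37.5917 [-0.8922 -0.202  -0.9152]
```

View pics/w15.png

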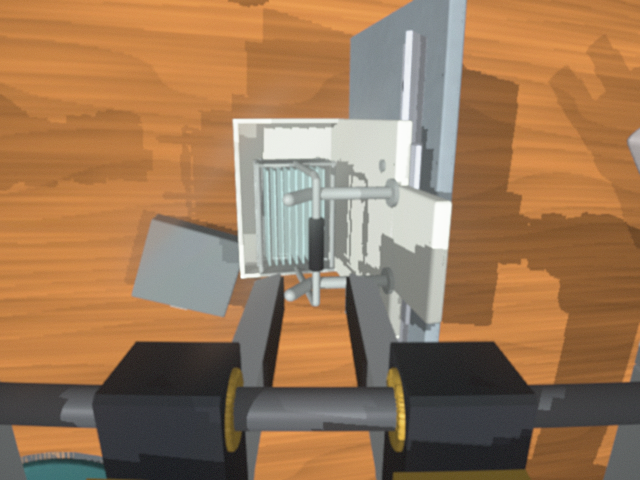

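View pics/c21.png

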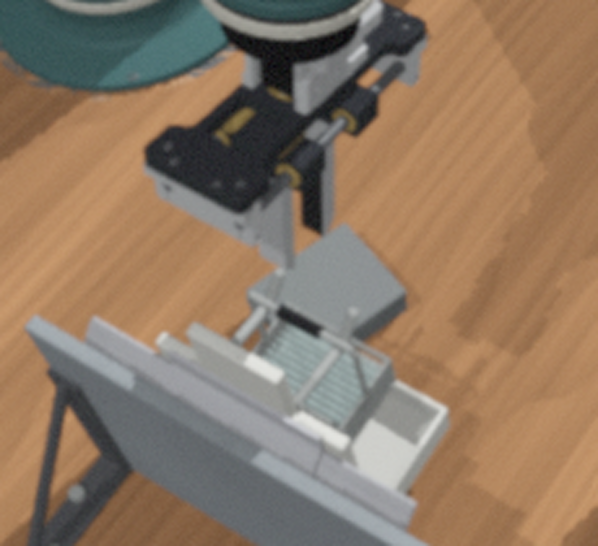

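It hangs on both pegs, with the sleeve at (316,243) between them. I move clear and check numerically and for stillness.

Run:
```python
from h import *
np.set_printoptions(precision=4,suppress=True)
p=np.array(robot.get_state()['ee_pos'])
robot.move_linear([p[0]-.05,p[1]+.08,.38],velocity=.15,frame=tool(YB,0)); robot.pause(.8)
shot('wrist','pics/w16.png'); im=shot('scene','pics/s13.png'); robot.pause(.4); im2=shot('scene','pics/s14.png')
d=cv2.absdiff(im,im2)[230:440,100:330].astype(int).max(); print('diff max',d,robot.get_state()['time'])
a=cv2.imread('pics/w16.png'); cv2.imwrite('pics/c22.png',a)
c=load('pics/w16.npz')
H=lambda x,y,z: BO+XB*(x-.027)+YBv*y+np.array([0,0,z+.045])
print(proj('',[H(-.074,.03,.184),H(-.074,-.03,.184),H(-.058,.017,.17),H(-.058,-.017,.17),H(-.058,.043,.17),H(-.058,-.043,.17),H(-.005,.035,.226),H(-.005,-.035,.226),H(-.1,.075,.03),H(-.1,-.075,.03),H(-.088,.044,.1055),H(-.028,.044,.1055),H(-.088,-.044,.1055)],c))
```

```text
diff max 13 40.1167
[[413.7003 117.7386]
 [409.4258 193.084 ]
 [428.2398 134.0521]
 [425.5582 175.0965]
 [430.2867 101.4303]
 [423.5151 205.241 ]
 [525.9381 111.8157]
 [514.2857 210.2472]
 [361.4625  75.7953]
 [357.9616 207.7957]
 [381.4963 102.4343]
 [443.7114 103.0169]
 [378.0354 193.2197]]
```

View pics/c22.png

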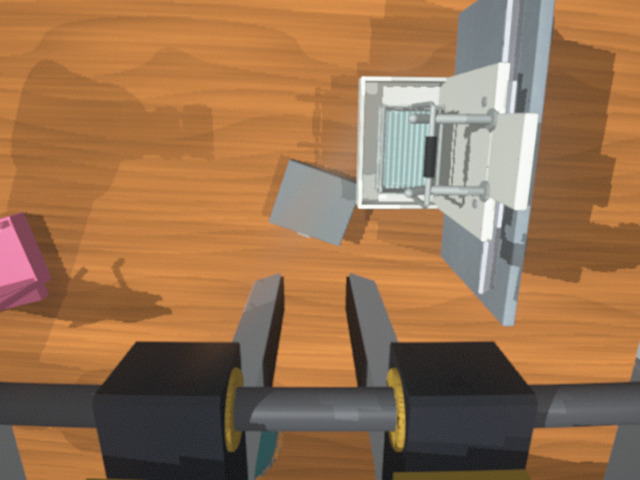

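View pics/s14.png

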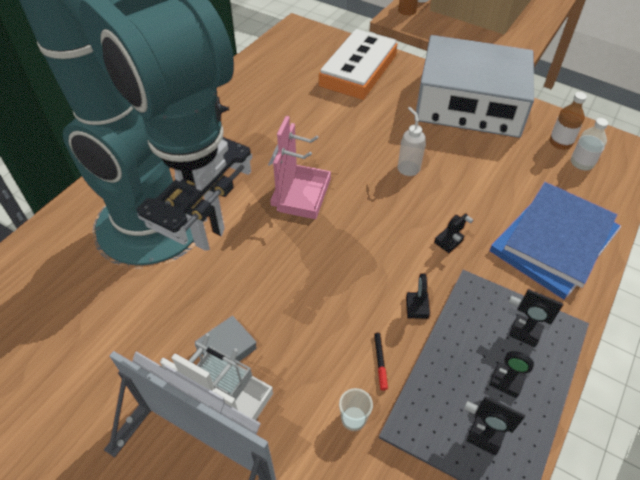

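Sleeve at (431,136–177) against a predicted (427,134–175). The tray's left edge is at column 380 (predicted 381), and the peg tips, trough and tab match. It is still and the bystanders are in place, so I hand in.

```bash
python3 -c "
from rig import robot
robot.sign_off(); print(robot.get_state()['time'])"
```

```text
the job is handed in; nothing more can be done
the job is handed in; nothing more can be done
```

The drip rack is hung on the rail and the slide rack on its two pegs. I handed in with about 40 s used of the 67 s; sign-off reports no verdict.

**Drip rack:** I carried the white rack over and lowered its strip behind the rail edge at about 8° tilt, foot away. I then brought it plumb, seated it and let go. The arm read x −27.1 mm, z 45.1 mm at contact, against −27 / 45 for home. The peg tips then matched the predicted home pose within about 1 px.

**Slide rack:** The bar met the pegs at 215.2 mm, against 215 expected. In the last picture the sleeve is about 4 px (2–3 mm) to the side of the predicted spot and 2 px (about 1 mm) along the bar. The tray looks plumb, and two frames 0.4 s apart show no motion above noise. By eye, the other things on the bench have not moved.

**What failed or disagreed:**
- **Missed grasp:** The first grasp of the slide rack closed on nothing just above the sleeve, and the rack did not move. The pictures show the fingertips about 30 mm short of where the tool data puts them, about 13 mm behind the TCP instead of 19 mm ahead.
- **Regrasp:** I gripped about 35 mm deeper, then set the rack down and gripped it again with the gripper leaned 12° away from the board to clear the tab. That set-down touched the bench with about 9 N.

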